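# Seat a picture behind the shrine shelf's lip and hold it home

## Task

Turn the black-gripped clamp on the shrine shelf clockwise by a quarter turn so that its bar clears the slot behind the steel lip, then take the taller, square-cornered picture from the rack and push it upright down into that slot, against the spring, until it is fully home. Finish while still holding it pressed home with the gripper (do not let it go), and leave the other picture, the candles and the other things where they stand.

Things in the scene. Friction and masses are not known exactly. Their poses are not given: they have to be found in the camera images.
- shelf: (sizes in mm) low fixed dark-wood shelf, top 50 above the table; wood spans y -160..80, x to 150. Along its front (-x) edge an 8 thick steel lip, equally high; behind it an upright open-topped slot, 22 wide (x) x 78 long (y), mouth flared 45 degrees all round (8 wide, rising to 56). A sprung foot fills its bottom. Origin: slot centre at table level; x from lip to shelf back, y along slot, z up
- slot_mouth (a point): centre of the slot's mouth, 50 mm above the table; axes as the shelf's
- foot (a joint): travel (m) of the sprung rubber foot in the slot's bottom: 0 = up (its top 30 mm above the table), 0.010 = pressed to its stop (top 20 above the table). Pushes back with 5.6 N at the top, 12.6 N at the stop, and rises when not held down; the picture's weight alone does not press it
- clamp (a joint): angle (rad) of the turning clamp beside the slot: 0 = its steel bar lies along the shelf's +y over the slot and blocks it; grows clockwise seen from above; from 1.1 the slot is free, at 1.57 the bar points to the shelf's back (+x), stop at 1.6. Stays where left (friction 0.04 N m)
- clamp_grip (a point): on the clamp's upright axis, 62 mm to -y of the slot centre, at grip height: 89 above the table, 12 below the top of the black grip fin (12 thick, 40 long, 34 tall, centred on the axis, long side along the bar). Bar 14 wide, 8 thick, top 67 above the table, reaches 50 from the axis. This frame's y points along fin and bar and turns with them
- picture_mid (a point): centre (half-way up) of the taller picture, a loose rectangular wooden panel with square corners, 70 mm wide (its y), 16 thick (x), 100 tall (z), 0.13 to 0.25 kg, upright in one of the rack's two places. Faces alike. Fully home in the slot this point is 70 above the table, standing on the unpressed foot 80
- rack: (mm) fixed light-wood rack, 50 x 200 x 25 tall, with two slots (20 x 74, floor 7 above the table) end to end along its y, centres at y +-48; a picture stands in each. Origin at the centre of its underside.
- round_picture: the other picture in the rack, to be left alone: same wood, 70 mm wide, 16 thick, only 75 tall with a round top; origin at the centre of its underside
- candle_a: candle glass, 50 mm diameter, 60 tall, loose on the shelf top; origin at the centre of its underside
- candle_b: candle glass, 44 mm diameter, 50 tall, loose on the shelf top; origin at the centre of its underside
- stone: white rounded stone, 68 mm across, 32 tall, on the table; origin at the centre of its underside
- cup: terracotta cup, 66 mm diameter, 70 tall, on the table; origin at the centre of its underside
- matchbox: cardboard matchbox 36 x 55 x 18 mm, on the table; origin at the centre of its underside
- jar: amber glass jar, 66 mm diameter, 95 tall, on the table; origin at the centre of its underside
Not all that is in view belongs to the job. What is shaped like the part that bears picture_mid but turquoise is not meant.

How it is judged (in metres and radians):
On the way, in this order (a step that is already met when the one before it is completed fails the run):
1. the clamp is turned clear of the slot (beyond 1.1 rad) (value of joint clamp above 1.1 rad), for 0.2 s.
2. the picture stands in the slot, pressed home by the fingers (value of joint foot above 0.0075 m and x of picture_mid in the frame of shelf between -0.006 and 0.006 m and y of picture_mid in the frame of shelf between -0.009 and 0.009 m and z of picture_mid in the frame of shelf between 0.064 and 0.0735 m and angle between picture_mid's own z axis and vertical below 0.15 rad and contact force between picture and the fingers above 4 N and value of joint clamp above 1 rad), for 0.3 s.
At the end, for the whole second after the job is handed in: Taller picture upright (0.15 rad) in the slot, within 6 mm across and 9 mm along it, still, its centre 64 to 73.5 mm above the table; foot pressed at least 7.5 of 10 mm; fingers still press or hold it with over 4 N; clamp open (over 1.0 rad) (all of step 2 and linear speed of picture below 0.02 m/s); the arm keeps its last pose, push and grip.
It fails at once if the other picture is knocked over or shoved away (over 40 mm or 0.5 rad) (distance of round_picture from where it was at the start of the episode above 0.04 m or angle between round_picture's own z axis and vertical above 0.5 rad).
It fails at once if a candle is knocked over or shoved away (over 40 mm or 0.5 rad) (distance of any of candle_a, candle_b from where it was at the start of the episode above 0.04 m or angle between any of candle_a, candle_b's own z axis and vertical above 0.5 rad).
It fails at once if the stone, cup, matchbox or jar is knocked over or shoved away (over 40 mm or 0.5 rad) (distance of any of stone, cup, matchbox, jar from where it was at the start of the episode above 0.04 m or angle between any of stone, cup, matchbox, jar's own z axis and vertical above 0.5 rad).
It also fails if it takes over 53 s, if anything falls off the work surface, if the arm or the gripper's body presses on something with over 40 N, if the wrist force passes 120 N, or if a joint passes its speed limit or range.

## Robot

A 6-joint arm with a two-finger parallel gripper is mounted at the origin on the work surface. World frame = base frame: x ahead of the robot, y to its left, z up, the work surface at z = 0. Lengths are in mm, angles in rad, forces in N, time in s.
With the tool pointing down it reaches from about 350 to 975 mm from the base axis. Payload 7.1 kg.
Tool frame: the origin (TCP) lies between the finger pads; the fingertips stand 19 mm ahead of it and the grasp point (between the pads) is the TCP (ctrl.tcp_to_tips is the distance from the TCP to the fingertips, in mm); z points along the fingers, y is the line along which they close (so a half turn about z gives the same grasp; the last joint's range is limited). The gripper opens to 88 mm and grips with 3 to 60 N. Pads are 20 mm wide; open, the fingers measure 115 mm over their backs; the gripper's body (75 mm by 178 mm) begins 61 mm behind the grasp point.
Start: joints at [-1.175, 0.423, 1.63, -0, 1.089, -0.019], TCP at [251.895, -571.974, 241.675] pointing down, gripper open.
Joint ranges: [-3, 3], [-0.9, 2.11], [0.09, 2.58], [-1.31, 4.45], [0.11, 2.69], [-2.54, 2.54]. Speed limits (rad/s): [2.39, 2.39, 3.01, 3.14, 3.14, 3.14].

## Interface

Orientations are given as a rotation vector (axis times angle).
In Python, from workcell import status, optics, ctrl gives the robot as it stands. The module is installed in compiled form; this text tells all that it offers.
- The arm moves only by the shell command python3 -m inch 'ROWS'. ROWS is JSON, a list that holds one entry, the list of rows, each a list of 7 numbers: the shift along the tool's x, y, z in mm, then the turn, a rotation vector about the tool's x, y, z in rad, then the opening in per cent of the stroke, from 0 (shut) to 100 (fully open). A call has 1 to 20 rows; each row is the pose to reach, as a shift and turn from the pose commanded when the call began, along the tool's axes at that moment; what a row does not reach only later rows make up. A row lasts 1/10 s, in which the tool goes at most 50 mm and 8.59 degrees, less where a joint would pass 70% of its speed; a pose out of reach is approached as far as the arm can. A call with a gripper value outside its range is refused whole. The fingers move at their own pace and stop on an object; the grip force is fixed at half the most. Time passes only in rows, so rows that repeat a pose let the fingers close. It gives the time, the measured TCP pose, the force, the opening and the grip force at its end, in the units of the state.
- status.get_obs(): the state, without advancing time (a new reading comes with each control period).
- optics.get_image(name): name is "scene" or "top" or "wrist"; returns a dict with "frame" (480x640x3 uint8, red, green, blue), "fx", "fy", "cx", "cy" (pixels), "rvec" (rotation vector, rad) and "tvec" (3), from world to camera coordinates, as OpenCV has them; the wrist camera has in their place "hand_eye" (4x4, takes a point from camera to tool coordinates, whose origin is the TCP and whose axes are the flange's). Camera axes: x right, y down, z forward; pixel columns grow to the right and rows downward; lengths in mm; the calibration is good to about 2 mm. A picture is of the moment at which its call begins: read the wrist's pose just before it. There is no depth.
- ctrl.close_job(): hands the job in; it is judged then, once.
The state is a dict: "t": time; "qpos": joint angles; "qvel": joint speeds; "joint_torque": joint torques, N m; "ee_pos": TCP position; "orientation": TCP orientation; "ft_force": force on the tool from outside, world axes, zero at the start; "moment": the same for the moment, N m; "width": finger opening in mm; "grasp_force": force on a finger pad.
Only numpy, scipy, OpenCV 4.12 (cv2) and the standard library are available. Lean on these libraries where they do the work, as an engineer would, in place of code of your own. Each camera call takes 0.05 s, during which the arm holds its last target. There are 200 camera calls.

## Working session

There is one attempt and no reset: what is moved stays moved. The work goes in short steps, Python scripts to look and compute and a shell command to move; the robot and the scene stay as the last step left them, time stands still between calls to the robot, and variables do not carry over. Pictures are saved under pics/ and viewed, at most 10 in all, crops included, and the job is handed in when it is done.

```bash
mkdir -p pics; python3 - <<'E'
from workcell import status,optics,ctrl
import cv2,pickle
o=status.get_obs();print(o, ctrl.tcp_to_tips)
d={}
for n in("top","scene"):
    im=optics.get_image(n);d[n]=im
    cv2.imwrite(f"pics/{n}0.png",im["frame"][:,:,::-1]);print(n,[im[k] for k in("fx","fy","cx","cy","rvec","tvec")])
pickle.dump(d,open("im0.pkl","wb"))
E
```

```text
{'t': 0.0, 'qpos': array([-1.17497972e+00,  4.23822610e-01,  1.63067005e+00, -1.73714765e-05,
        1.08861537e+00, -1.90066649e-02]), 'qvel': array([-9.62597289e-04,  1.11969934e-03, -2.28648657e-03,  1.03693561e-03,
        9.65667414e-06, -2.42234812e-03]), 'joint_torque': array([ 1.09243166e-05, -5.44625652e+01, -2.73665339e+01,  6.44508144e-02,
        2.28494470e-02, -1.13855617e-04]), 'ee_pos': array([ 251.70696632, -571.50364141,  240.92090153]), 'orientation': array([-3.07280306e+00, -6.46647408e-01,  4.69339710e-04]), 'ft_force': array([-0.19071806, -0.03321794, -1.17364227]), 'moment': array([ 0.00714787, -0.00953158, -0.01815651]), 'grasp_force': 0.0, 'width': 88.37207065735372} 19.0
top [468.7896730762418, 468.7896730762418, 321.25575836637927, 244.58237224631858, array([ 2.1496922 , -2.09483592,  0.21762072]), array([ -20.13270067,  566.56531047, 1063.98331442])]
scene [446.4719035687202, 446.4719035687202, 322.4282148976338, 243.8985931463125, array([ 0.90905406,  2.52488534, -1.04820378]), array([ 454.66329081, -197.92109673, 1189.15697759])]
```

View pics/top0.png

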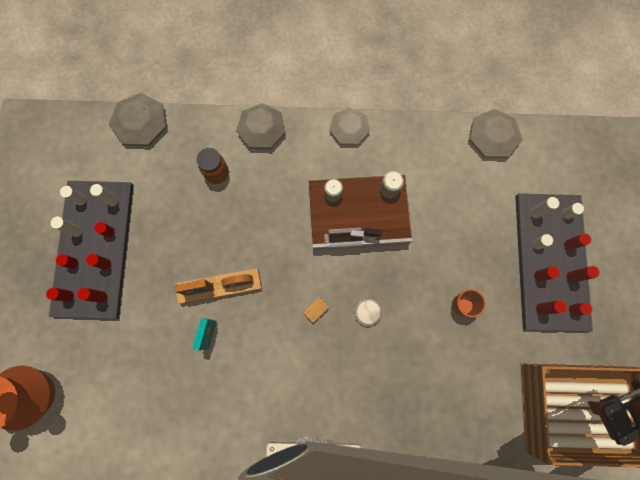

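View pics/scene0.png

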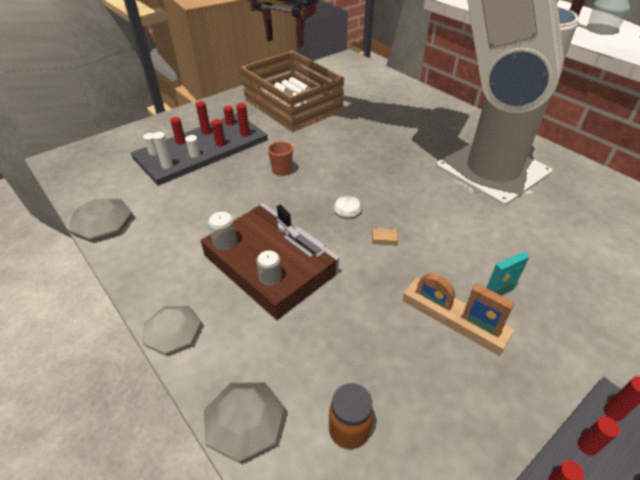

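Top view: the shelf spans (309,181)-(411,249), with the clamp at about (368,234). The rack spans (175,268)-(262,304). There are three picture-like things: the square wooden panel at top (194,286), scene (487,310); the round-topped one at top (237,281), scene (436,290); and a turquoise panel at top (205,334), scene (508,273). The square wooden panel in the rack fits the description. I'll confirm it in enlarged crops.

```bash
python3 - <<'E'
import cv2,pickle,numpy as np
d=pickle.load(open("im0.pkl","rb"));t=d["top"]["frame"][:,:,::-1];s=d["scene"]["frame"][:,:,::-1]
r=lambda a,k:cv2.resize(a,None,fx=k,fy=k,interpolation=cv2.INTER_CUBIC)
A=r(t[170:255,300:420],5) #600x425
B=r(t[262:310,165:270],5)
C=np.zeros((600,800,3),np.uint8)
a=r(t[170:255,300:420],4);b=r(t[262:312,165:270],4);c=r(s[260:360,395:520],3.0)
C[:340,:480]=a;C[345:545,:420]=b;C[290:590,425:800]=c
cv2.imwrite("pics/crop.png",C)
E
```

```text
(no output)
```

View pics/crop.png

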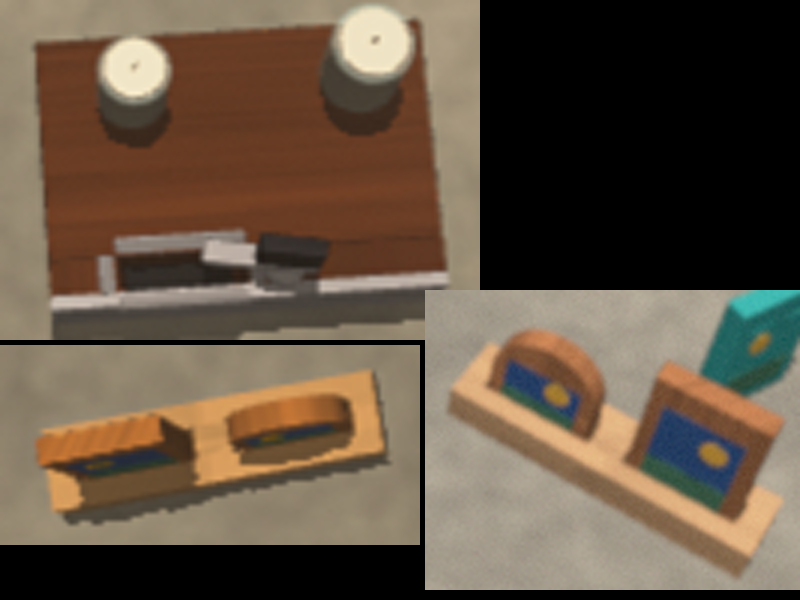

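Crop confirmed: the square-cornered wooden panel stands at the rack's left (+y) end, the round one at the right, and the turquoise one stands outside the rack. Next I fit the shelf and rack poses from the corners.

```bash
cat > h.py <<'E'
import cv2,numpy as np
from scipy.spatial.transform import Rotation as R
from scipy.optimize import least_squares
def ray(im,uv,z):
    Rm=R.from_rotvec(im["rvec"]).as_matrix();c=-Rm.T@im["tvec"]
    d=Rm.T@np.array([(uv[0]-im["cx"])/im["fx"],(uv[1]-im["cy"])/im["fy"],1]);return c+d*(z-c[2])/d[2]
def proj(im,P):
    K=np.array([[im["fx"],0,im["cx"]],[0,im["fy"],im["cy"]],[0,0,1]])
    return cv2.projectPoints(np.float64(P).reshape(-1,1,3),im["rvec"],im["tvec"],K,None)[0][:,0]
def wcam(o,im):  # wrist -> same dict with rvec,tvec
    T=np.eye(4);T[:3,:3]=R.from_rotvec(o["orientation"]).as_matrix();T[:3,3]=o["ee_pos"]
    W=np.linalg.inv(T@im["hand_eye"]);return dict(im,rvec=R.from_matrix(W[:3,:3]).as_rotvec(),tvec=W[:3,3])
def fit2(obj,world): # planar rigid: x,y,yaw
    f=lambda p:((np.c_[np.cos(p[2])*obj[:,0]-np.sin(p[2])*obj[:,1],np.sin(p[2])*obj[:,0]+np.cos(p[2])*obj[:,1]]+p[:2])-world).ravel()
    r=least_squares(f,[*(world.mean(0)-obj.mean(0)),0]);return r.x,r.fun.reshape(-1,2)
def at(p,q): c,s=np.cos(p[2]),np.sin(p[2]);return np.array([p[0]+c*q[0]-s*q[1],p[1]+s*q[0]+c*q[1]])
def down(yaw_y): # tool z down, tool y at world heading yaw_y
    y=np.array([np.cos(yaw_y),np.sin(yaw_y),0]);z=np.array([0,0,-1.]);return R.from_matrix(np.c_[np.cross(y,z),y,z])
def delta(o,pos,yaw_y):
    R0=R.from_rotvec(o["orientation"]);
    print("shift",R0.inv().apply(np.array(pos)-o["ee_pos"]).round(1),"turn",(R0.inv()*down(yaw_y)).as_rotvec().round(3))
E
python3 - <<'E'
from h import *;import pickle
from workcell import status
o=status.get_obs();d=pickle.load(open("im0.pkl","rb"));t=d["top"];s=d["scene"]
W=lambda L,z:np.array([ray(t,u,z)[:2] for u in L])
sh,r=fit2(np.array([[150,80],[150,-160],[-19,-160],[-19,80.]]),W([(309,180.75),(404.5,175),(411.75,241.25),(313,246.75)],50));print("shelf",sh,r.round(1))
rk,r=fit2(np.array([[25,-100],[-25,-100],[-25,100.]]),W([(258,268.25),(261.5,289.5),(180.5,303.75)],25));print("rack",rk,r.round(1))
print("pic top corners",W([(174.25,284.5),(205,279.5)],107), "expected",[at(rk,(8,83)),at(rk,(8,13))])
print("fin top",W([(373.5,232)],101),"exp",at(sh,(0,-62)))
print("pic",at(rk,(0,48)),"round",at(rk,(0,-48)))
print("scene proj pic top", proj(s,[[*at(rk,(x,y)),107] for x in(-8,8) for y in(13,83)]).round(1).tolist())
print("scene proj fin", proj(s,[[*at(sh,(0,-62)),101]]), "turq",W([(209,320),(198,347)],50))
print("tool y",R.from_rotvec(o["orientation"]).as_matrix()[:,1])
h=sh[2]+np.pi
for h in(sh[2],sh[2]+np.pi): delta(o,[*at(sh,(0,-62)),180],h)
E
```

```text
shelf [ 5.86543838e+02 -6.29442624e+01  8.87353021e-02] [[ 1.2  1.4]
 [ 0.8 -1.6]
 [-0.3 -0.7]
 [-1.7  0.9]]
rack [4.64262458e+02 2.37135128e+02 2.10547329e-01] [[-0.7 -1.8]
 [ 1.7 -1.2]
 [-1.1  3. ]]
pic top corners [[457.10592937 320.50261792]
 [470.08279331 252.9157199 ]] expected [array([454.73919173, 319.97417327]), array([469.36885383, 251.52000622])]
fin top [[ 590.71563589 -124.86177106]] exp [ 592.03820927 -124.70032991]
pic [454.2306894  284.07512836] round [474.29422599 190.19512783]
scene proj pic top [[474.4, 281.7], [513.7, 301.7], [470.4, 287.3], [510.0, 307.8]]
scene proj fin [[283.0717633  209.44803037]] turq [[382.64521697 250.48300799]
 [320.89311985 271.29611496]]
tool y [ 0.40295377 -0.91521934 -0.00135001]
shift [ 491.5 -271.8   61.4] turn [-1.000e-03 -1.000e-03 -1.245e+00]
shift [ 491.5 -271.8   61.4] turn [-1.000e-03  1.000e-03  1.897e+00]
```

```bash
python3 -m inch '[[[491.5,-271.8,40,0,0,-1.245,100],[491.5,-271.8,40,0,0,-1.245,100],[491.5,-271.8,40,0,0,-1.245,100],[491.5,-271.8,40,0,0,-1.245,100],[491.5,-271.8,40,0,0,-1.245,100],[491.5,-271.8,40,0,0,-1.245,100],[491.5,-271.8,40,0,0,-1.245,100],[491.5,-271.8,40,0,0,-1.245,100],[491.5,-271.8,40,0,0,-1.245,100],[491.5,-271.8,40,0,0,-1.245,100],[491.5,-271.8,40,0,0,-1.245,100],[491.5,-271.8,40,0,0,-1.245,100],[491.5,-271.8,40,0,0,-1.245,100],[491.5,-271.8,40,0,0,-1.245,100],[491.5,-271.8,40,0,0,-1.245,100],[491.5,-271.8,40,0,0,-1.245,100]]]'
python3 - <<'E'
from h import *
from workcell import status,optics
import pickle
o=status.get_obs();w=wcam(o,optics.get_image("wrist"));pickle.dump((o,w),open("w1.pkl","wb"))
sh=[586.5,-62.9,.0887]
im=w["frame"][:,:,::-1].copy()
for q,z in(((0,-62),101),((0,-82),101),((0,-42),101),((-11,39),50),((-11,-39),50),((11,39),50),((11,-39),50),((0,-12),67)):
    p=proj(w,[[*at(sh,q),z]])[0];cv2.circle(im,tuple(int(v) for v in p),2,(0,255,0),-1)
cv2.imwrite("pics/w1.png",im);print(o["ee_pos"],o["orientation"],o["qpos"])
E
```

```text
t: 1.7
ee_pos: [591.3, -126.6, 201.9]
orientation: [-2.123, -2.316, 0.0]
ft_force: [0.0, -0.2, -0.3]
width: 87.7
grasp_force: 0.0
[ 591.34722152 -126.63741605  201.8562058 ] [-2.12284981e+00 -2.31572603e+00  3.18353431e-04] [-2.30577627e-01  4.40863330e-01  1.70607212e+00 -1.61901174e-04
  9.94829394e-01 -3.17343855e-01]
```

View pics/w1.png

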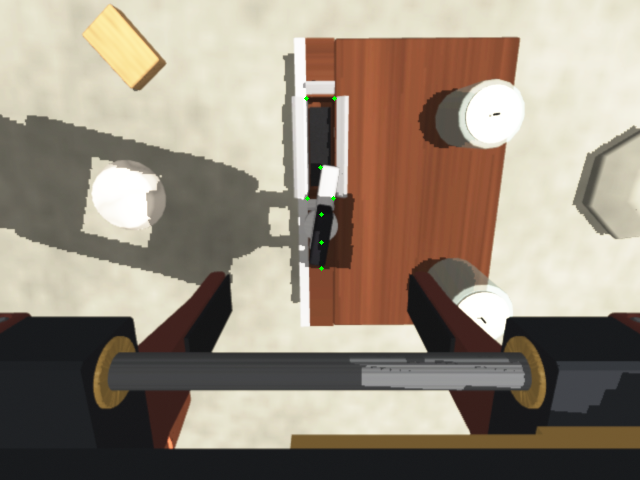

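The wrist view shows the clamp's fin running from (324,206) to (317,268), already about 0.1 rad clockwise, with the bar over the slot (dark, x 308-331, y 100-170). The projected slot corners match. I still need the candle clearances and the fin target.

```bash
python3 - <<'E'
from h import *;import pickle
from workcell import status
o,w=pickle.load(open("w1.pkl","rb"));t=pickle.load(open("im0.pkl","rb"))["top"]
a,b=ray(w,(324,206),101),ray(w,(317,268),101);print(a,b,np.linalg.norm(a-b),(a+b)/2)
print("yaw",np.arctan2(*(a-b)[:2][::-1])-np.pi/2)
for u,z in(((393,180.5),110),((333.5,187),100)):print("candle",ray(t,u,z))
print(ray(w,(490,114),100))
o=status.get_obs();sh=[586.5,-62.9,.0887];c=[*(((a+b)/2)[:2]+at(sh,(0,-62)))/2]
print(c,at(sh,(0,-62)));delta(o,[*c,89],-0.02)
E
```

```text
[591.72660479 -98.38179826 101.        ] [ 590.74718415 -144.56244212  101.        ] 46.19102869902802 [ 591.23689447 -121.47212019  101.        ]
yaw -0.021205287528595518
candle [ 713.32001118 -169.03407213  110.        ]
candle [696.79074571 -30.5582513  100.        ]
[693.95970592 -28.78171843 100.        ]
[np.float64(591.6145430197935), np.float64(-123.06419083306518)] [ 591.99219157 -124.65626148]
shift [  3.4   0.4 112.9] turn [0.    0.    0.107]
```

```bash
python3 -m inch '[[[2.5,0.4,40,0,0,0.107,100],[2.5,0.4,80,0,0,0.107,100],[2.5,0.4,105,0,0,0.107,100],[2.5,0.4,111,0,0,0.107,100],[2.5,0.4,111,0,0,0.107,0],[2.5,0.4,111,0,0,0.107,0],[2.5,0.4,111,0,0,0.107,0],[2.5,0.4,111,0,0,0.107,0],[2.5,0.4,111,0,0,0.107,0],[2.5,0.4,111,0,0,0.107,0],[2.5,0.4,111,0,0,0.107,0],[2.5,0.4,111,0,0,0.107,0]]]'
```

```text
t: 2.95
ee_pos: [592.3, -122.6, 90.7]
orientation: [-2.241, -2.201, 0.0]
ft_force: [0.2, 0.2, -0.2]
width: 27.2
grasp_force: 0.0
```

```bash
python3 -m inch '[[[0,0,0,0,0,0,0],[0,0,0,0,0,0,0],[0,0,0,0,0,0,0],[0,0,0,0,0,0,0],[0,0,0,0,0,0.14,0],[0,0,0,0,0,0.28,0],[0,0,0,0,0,0.42,0],[0,0,0,0,0,0.56,0],[0,0,0,0,0,0.70,0],[0,0,0,0,0,0.84,0],[0,0,0,0,0,0.98,0],[0,0,0,0,0,1.12,0],[0,0,0,0,0,1.26,0],[0,0,0,0,0,1.38,0],[0,0,0,0,0,1.42,0],[0,0,0,0,0,1.42,0],[0,0,0,0,0,1.42,0]]]'
```

```text
t: 4.65
ee_pos: [592.8, -123.2, 90.6]
orientation: [3.134, 0.21, 0.002]
ft_force: [2.6, -5.9, -3.4]
width: 12.0
grasp_force: 30.0
```

```bash
python3 -m inch '[[[0,0,0,0,0,0,60],[0,0,0,0,0,0,60],[0,0,0,0,0,0,60],[0,0,0,0,0,0,60],[0,0,-30,0,0,0,100],[0,0,-80,0,0,0,100],[0,0,-120,0,0,0,100]]]'
python3 - <<'E'
from h import *
from workcell import status
o=status.get_obs();print(o["ee_pos"],o["qpos"]);rk=[464.3,237.1,.2105]
delta(o,[*at(rk,(0,48)),220],.2105)
E
```

```text
t: 5.35
ee_pos: [592.3, -122.4, 212.4]
orientation: [-3.134, -0.209, 0.0]
ft_force: [1.0, -0.3, 0.3]
width: 64.4
grasp_force: 0.0
[ 592.32414916 -122.44663701  212.44374843] [-2.23602256e-01  4.27964788e-01  1.69849286e+00  1.85392592e-04
  1.01525117e+00  1.21408203e+00]
shift [ -82.9 -421.2   -7.5] turn [-0.    -0.    -1.648]
```

```bash
python3 -m inch '[[[-83,-421,-25,0,0,-1.648,100],[-83,-421,-25,0,0,-1.648,100],[-83,-421,-25,0,0,-1.648,100],[-83,-421,-25,0,0,-1.648,100],[-83,-421,-25,0,0,-1.648,100],[-83,-421,-25,0,0,-1.648,100],[-83,-421,-25,0,0,-1.648,100],[-83,-421,-25,0,0,-1.648,100],[-83,-421,-25,0,0,-1.648,100],[-83,-421,-25,0,0,-1.648,100],[-83,-421,-25,0,0,-1.648,100],[-83,-421,-25,0,0,-1.648,100],[-83,-421,-25,0,0,-1.648,100],[-83,-421,-25,0,0,-1.648,100],[-83,-421,-25,0,0,-1.648,100]]]'
python3 - <<'E'
from h import *
from workcell import status,optics
import pickle
o=status.get_obs();w=wcam(o,optics.get_image("wrist"));t=optics.get_image("top");pickle.dump((o,w),open("w2.pkl","wb"))
rk=[464.3,237.1,.2105]
im=w["frame"][:,:,::-1].copy()
for x in(-8,8):
  for y in(13,83):
    p=proj(w,[[*at(rk,(x,y)),107]])[0];cv2.circle(im,tuple(int(v) for v in p),2,(0,255,0),-1);print(p)
b=cv2.resize(t["frame"][165:255,300:420,::-1],None,fx=2,fy=2);im[-180:,:240]=b
cv2.imwrite("pics/w2.png",im);delta(o,[*at(rk,(0,48)),77],.2105)
E
```

```text
t: 6.85
ee_pos: [454.5, 283.4, 235.7]
orientation: [-1.979, -2.44, -0.0]
ft_force: [0.6, 0.2, 0.8]
width: 87.9
grasp_force: 0.0
[310.06832377 274.9002587 ]
[309.08507292 189.48322864]
[329.62684582 274.8315155 ]
[330.0205016 189.4053206]
shift [ 6.000e-01 -1.000e-01  1.587e+02] turn [ 0.    -0.    -0.003]
```

View pics/w2.png

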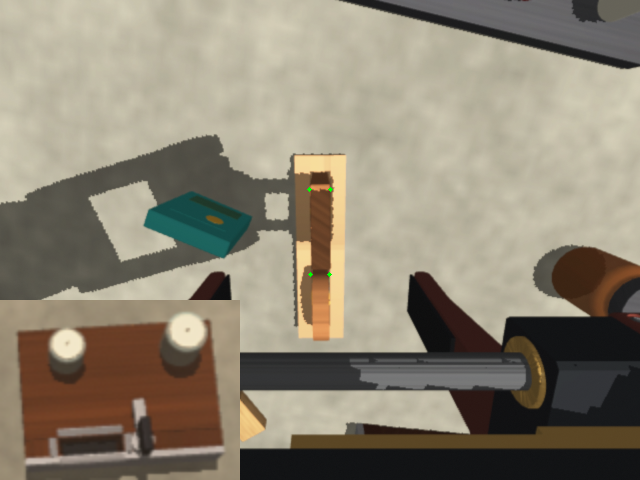

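The wrist view shows the panel's top at (311-331, 188-275), which matches the projection. The inset shows the clamp open and pointing to the shelf's back. The turquoise panel's near corner at (250,220) is close to the left finger's path, so I'll go down with the fingers half closed.

```bash
python3 -m inch '[[[0.6,0,20,0,0,0,50],[0.6,0,40,0,0,0,50],[0.6,0,50,0,0,0,50],[0.6,0,60,0,0,0,50],[0.6,0,70,0,0,0,50],[0.6,0,80,0,0,0,50],[0.6,0,100,0,0,0,50],[0.6,0,125,0,0,0,50],[0.6,0,145,0,0,0,50],[0.6,0,157,0,0,0,50],[0.6,0,157,0,0,0,50],[0.6,0,157,0,0,0,0],[0.6,0,157,0,0,0,0],[0.6,0,157,0,0,0,0],[0.6,0,157,0,0,0,0],[0.6,0,157,0,0,0,0],[0.6,0,157,0,0,0,0],[0.6,0,157,0,0,0,0],[0.6,0,157,0,0,0,0]]]'
```

```text
t: 8.85
ee_pos: [454.7, 284.5, 79.4]
orientation: [1.976, 2.442, 0.002]
ft_force: [-0.0, -0.5, 5.7]
width: 15.5
grasp_force: 30.0
```

```bash
python3 -m inch '[[[0,0,-10,0,0,0,0],[0,0,-25,0,0,0,0],[0,0,-50,0,0,0,0],[0,0,-85,0,0,0,0],[0,0,-120,0,0,0,0],[0,0,-140,0,0,0,0],[0,0,-140,0,0,0,0]]]'
python3 - <<'E'
from h import *
from workcell import status,optics
import pickle
o=status.get_obs();print(o["ee_pos"],o["orientation"],o["ft_force"],o["width"]);sh=[586.5,-62.9,.0887]
delta(o,[*sh[:2],220],sh[2])
w=wcam(o,optics.get_image("wrist"));pickle.dump((o,w),open("w3.pkl","wb"));cv2.imwrite("pics/w3.png",w["frame"][:,:,::-1])
E
```

```text
t: 9.55
ee_pos: [455.6, 285.1, 222.0]
orientation: [1.975, 2.44, 0.009]
ft_force: [0.9, 0.2, -2.6]
width: 16.0
grasp_force: 30.0
[455.62932077 285.12296548 221.95936298] [1.97502424 2.44043802 0.00883396] [ 0.94420902  0.15879116 -2.6476495 ] 16.00806200826081
shift [-367.7   55.4    1.6] turn [ 0.006 -0.002  0.121]
```

View pics/w3.png

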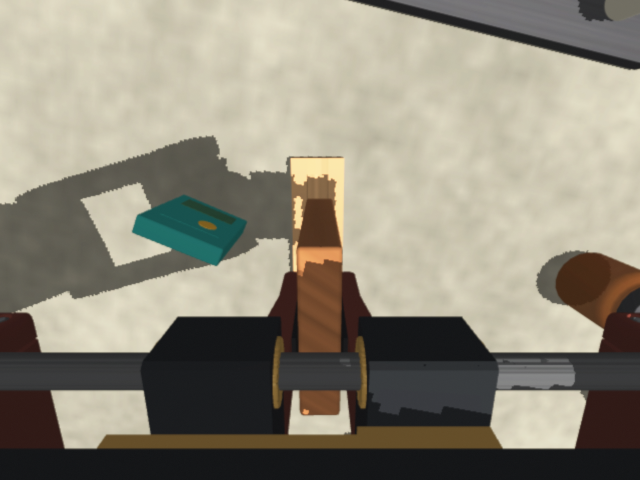

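The panel is gripped. Its top spans rows 247-414 (cols 298-342), and the lower edge of its end face is near row 200. Next: its offset and tilt in the grip.

```bash
python3 - <<'E'
from h import *;import pickle
o,w=pickle.load(open("w3.pkl","rb"))
R0=R.from_rotvec(o["orientation"]);z=o["ee_pos"][2]
for u,dz in(((298,247),27.6),((342,247),27.6),((299,414),27.6),((340,414),27.6),((306,199),-72.4),((334,199),-72.4)):
    print(u,R0.inv().apply(ray(w,u,z+dz)-o["ee_pos"]).round(1))
E
```

```text
(298, 247) [ 38.9  -7.6 -27.6]
(342, 247) [ 38.8   7.3 -27.5]
(299, 414) [-29.6  -8.4 -27.7]
(340, 414) [-29.7   7.6 -27.6]
(306, 199) [38.  -8.5 72.4]
(334, 199) [38.   8.6 72.5]
```

```bash
python3 -m inch '[[[-371,55.4,0,0.006,-0.002,0.121,0],[-371,55.4,0,0.006,-0.002,0.121,0],[-371,55.4,0,0.006,-0.002,0.121,0],[-371,55.4,0,0.006,-0.002,0.121,0],[-371,55.4,0,0.006,-0.002,0.121,0],[-371,55.4,0,0.006,-0.002,0.121,0],[-371,55.4,0,0.006,-0.002,0.121,0],[-371,55.4,0,0.006,-0.002,0.121,0],[-371,55.4,0,0.006,-0.002,0.121,0],[-371,55.4,0,0.006,-0.002,0.121,0],[-371,55.4,0,0.006,-0.002,0.121,0],[-371,55.4,0,0.006,-0.002,0.121,0],[-371,55.4,0,0.006,-0.002,0.121,0]]]'
python3 - <<'E'
from h import *;import pickle
from workcell import status,optics
sh=[586.5,-62.9,.0887]
o,w=pickle.load(open("w1.pkl","rb"));c,s=np.cos(sh[2]),np.sin(sh[2])
for u,z in(((294,38),50),((519,38),50),((302,325),50),((491,325),50),((308,100),50),((331,100),50)):
    p=ray(w,u,z)[:2]-sh[:2];print(u,(c*p[0]+s*p[1]).round(1),(-s*p[0]+c*p[1]).round(1))
o=status.get_obs();w=wcam(o,optics.get_image("wrist"));pickle.dump((o,w),open("w4.pkl","wb"))
im=w["frame"][:,:,::-1].copy()
for q in((-11,39),(-11,-39),(11,39),(11,-39),(-19,80),(150,80),(-19,-160),(150,-160)):
    p=proj(w,[[*at(sh,q),50]])[0];cv2.circle(im,tuple(int(v) for v in p),2,(0,255,0),-1)
cv2.imwrite("pics/w4.png",im);print(o["ee_pos"],o["orientation"]);delta(o,[*at(sh,(0,-3.5)),125],sh[2])
E
```

```text
t: 10.9
ee_pos: [585.4, -65.9, 218.6]
orientation: [-2.117, -2.318, 0.009]
ft_force: [0.6, 0.2, -1.3]
width: 15.7
grasp_force: 30.0
(294, 38) -19.7 81.0
(519, 38) 147.5 80.6
(302, 325) -17.5 -157.4
(491, 325) 157.5 -157.9
(308, 100) -9.8 37.8
(331, 100) 8.1 37.8
[585.44862636 -65.90819941 218.61018987] [-2.11689025 -2.31791455  0.00948072]
shift [-0.4  1.9 93.6] turn [-0.006  0.002  0.002]
```

View pics/w4.png

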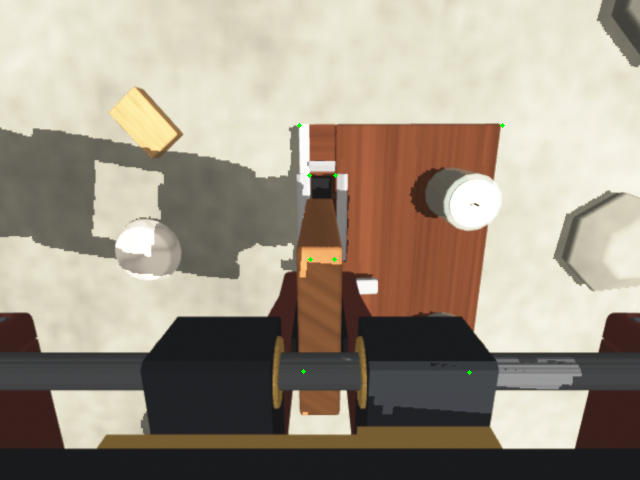

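The projection matches the shelf corners and slot to about 1-2 mm, and the panel hangs straight over the slot. Going down in stages.

```bash
python3 -m inch '[[[-0.4,1.2,30,0,0,0,0],[-0.4,1.2,60,0,0,0,0],[-0.4,1.2,80,0,0,0,0],[-0.4,1.2,88,0,0,0,0],[-0.4,1.2,96,0,0,0,0],[-0.4,1.2,104,0,0,0,0],[-0.4,1.2,110,0,0,0,0],[-0.4,1.2,110,0,0,0,0]]]'
```

```text
t: 11.75
ee_pos: [586.2, -67.6, 108.4]
orientation: [-2.119, -2.316, 0.01]
ft_force: [0.5, -0.3, -1.5]
width: 15.9
grasp_force: 30.0
```

```bash
python3 -m inch '[[[0,0,4,0,0,0,0],[0,0,8,0,0,0,0],[0,0,11,0,0,0,0],[0,0,14,0,0,0,0],[0,0,16,0,0,0,0],[0,0,17,0,0,0,0],[0,0,17,0,0,0,0],[0,0,17,0,0,0,0],[0,0,17,0,0,0,0]]]'
python3 - <<'E'
from h import *;import pickle
from workcell import status,optics
o=status.get_obs();w=wcam(o,optics.get_image("wrist"));s=optics.get_image("scene")
im=w["frame"][:,:,::-1].copy();im[:200,:200]=cv2.resize(s["frame"][190:290,230:330,::-1],(200,200))
sh=[586.5,-62.9,.0887]
for x in(-8,8):
  for y in(-35,35):
    p=proj(w,[[*at(sh,(x,y)),120]])[0];cv2.circle(im,tuple(int(v) for v in p),2,(0,255,0),-1)
cv2.imwrite("pics/w5.png",im);print(o["ee_pos"],o["ft_force"],o["moment"])
E
```

```text
t: 12.65
ee_pos: [586.9, -67.8, 93.0]
orientation: [-2.12, -2.317, 0.008]
ft_force: [-2.2, -0.3, 10.8]
width: 15.9
grasp_force: 30.0
[586.92741325 -67.77706715  93.01221386] [-2.23075434 -0.32134077 10.78118078] [0.18695334 0.47678932 0.07531489]
```

View pics/w5.png

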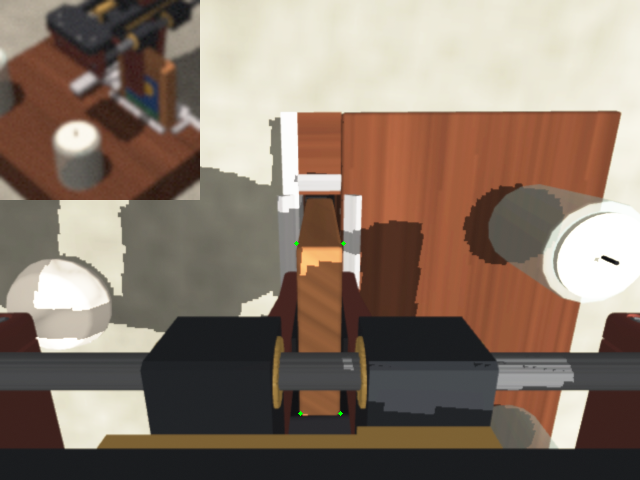

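The panel's top corners (297-342, rows 247-414) match the home prediction within about 2 mm. The net push is about 12.5 N, so it is close to the stop. A little more push will confirm that.

```bash
python3 -m inch '[[[0,0,1,0,0,0,0],[0,0,2,0,0,0,0],[0,0,2,0,0,0,0],[0,0,2,0,0,0,0],[0,0,2,0,0,0,0],[0,0,2,0,0,0,0]]]'
```

```text
t: 13.35
ee_pos: [587.0, -67.9, 92.3]
orientation: [-2.12, -2.317, 0.008]
ft_force: [-6.3, -0.8, 23.3]
width: 15.6
grasp_force: 30.0
```

The force rose to 23 N over only 0.7 mm, so the foot is on its stop. The TCP is at 92.3 mm, which puts the panel's centre at about 70 mm. Handing in while holding.

```bash
python3 -c "
from workcell import ctrl;print(ctrl.close_job())"
```

```text
the job is handed in; nothing more can be done
None
```

I turned the clamp to about 1.5 rad and handed the job in with the taller picture still gripped and pressed to the foot's stop (about 23 N, centre about 70 mm up); I touched nothing else, and no verdict came back.

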